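# Set out the slide-staining line

## Task

Set out the staining line: stand the staining jar midway between the glass staining dish and the drying rack, in line with them, and put the jar's lid on it. Stand the dropper bottle behind the dish, and lay the slide box behind the drying rack and the forceps in front of it, each centred on the side it faces and about 5 cm clear of it, box and forceps lengthwise along the rack (behind is the side away from the robot, in front the side towards it). Leave the beaker and the timer where they are.

Things in the scene. Friction and masses are not known exactly. Their poses are not given: they have to be found in the camera images.
- dish: Rectangular open glass staining dish with a steel slide carrier in it; fixed to the bench. 80 mm deep (x) by 100 mm wide (y), 65 mm high. Origin: centre of its underside. Its +x axis points behind (away from the robot, within about 0.2 rad), its y axis runs along the line towards or away from the drying rack.
- rack: Low aluminium slide-drying rack with combs and a few glass slides; fixed to the bench. 70 mm deep (x) by 100 mm wide (y), 40 mm high. Origin: centre of its underside. It stands parallel to the dish, side by side with it along the y axis, centres 260 mm apart, to the dish's left or right; +x points behind. About 5 cm clear of it means centres 113 mm behind it for the slide box, 91 mm in front of it for the forceps; for the bottle, 110 mm behind the dish.
- jar: Loose pale-glass Coplin staining jar, 90 mm high: round foot 64 mm across (8 mm high), square body 54 by 54 mm with its sides along x and y (from 8 to 80 mm up), round neck 54 mm across at the top (80 to 90 mm) with an open mouth 44 mm across. About 0.18 kg. Starts upright. Origin: centre of its underside, z up.
- lid: The jar's loose black lid, lying plug down: plug 32 mm across and 5 mm deep below, disc 64 mm across and 7 mm thick above it (5 to 12 mm), and on top a round upright knob 18 mm across, from 12 to 36 mm. About 40 g. Origin: centre of the plug's underside, z up. On the jar the plug hangs in the mouth (6 mm of play all round) and the disc rests on the rim, so that its origin is 85 mm above the jar's.
- bottle: Loose amber-glass dropper bottle with a paper label, black cap and rubber bulb: body 40 mm across and straight from 0 to 56 mm up, 94 mm high in all. About 0.11 kg. Starts upright. Origin: centre of its underside, z up.
- slidebox: Loose flat grey slide box with a paper label on top, 56 mm (x) by 90 mm (y), 32 mm high, closed. About 0.12 kg. Origin: centre of its underside; y is its long axis.
- forceps: Loose steel specimen forceps lying on their side, 120 mm long (y, tips to +y), 13 mm wide (x) over the middle 64 mm, 9 mm high. 30 g, rigid. Origin: the middle of the length, on the underside. Tips may point either way along the rack.
- beaker: Bystander, to be left alone: loose glass beaker, 64 mm across, 78 mm high. Origin: centre of its underside.
- timer: Bystander, to be left alone: flat white bench timer, 60 by 66 mm, 22 mm high, behind the line. Origin: centre of its underside.
Things that resemble listed ones, but are neither listed nor needed, are in the scene too. What is shaped like the bottle but red is not meant.

How it is judged:
By the outcome, as a careful person would: the job done as asked, in the order asked, and still so for the second after the job is handed in, with the robot touching nothing.
It also fails if it takes over 139 s, if anything falls off the work surface, if the arm or the gripper's body presses on something with over 40 N, if the wrist force passes 120 N, or if a joint passes its speed limit or range.

## Robot

A 7-joint arm with a two-finger parallel gripper is mounted at the origin on the work surface. World frame = base frame: x ahead of the robot, y to its left, z up, the work surface at z = 0. Lengths are in m, angles in rad, forces in N, time in s.
With the tool pointing down it reaches from about 0.35 to 0.9 m from the base axis. Payload 8.1 kg.
Tool frame: the origin (TCP) lies at the very end of the fingers, on their centre line; the grasp point (between the pads) lies 19 mm behind it; z points along the fingers, y is the line along which they close (so a half turn about z gives the same grasp; the last joint's range is limited). The gripper opens to 85 mm and grips with 20 to 120 N. Pads are 22 mm wide; open, the fingers measure 114 mm over their backs; the gripper's body (76 mm by 85 mm) begins 54 mm behind the grasp point. The pads swing forward as they close: fully open they stand 13 mm farther back than shut.
Start: joints at [-1.337, 0.434, 0.025, 1.573, -0.012, 1.134, -0.075], TCP at [0.207, 0.59, 0.231] pointing down, gripper open.
Joint ranges: [-2.62, 2.62], [-0.44, 2.09], [-1.27, 1.32], [0.08, 2.57], [-1.32, 4.46], [0.12, 2], [-2.74, 2.74]. Speed limits (rad/s): [2.22, 2.22, 3.01, 3.01, 3.14, 3.14, 3.14].

## Interface

Orientations are given as a unit quaternion [w, x, y, z].
In Python, from cell import manip, cams gives the robot as it stands.
- The arm moves only by the tool move_arm, never from a script. Its argument "increments" is a list of rows, each a list of 5 numbers: the finger opening in mm, from 0 to 85.4, then the shift along the tool's x, y, z in units of 60 mm (1.0 is 60 mm), then the turn about the tool's z in units of 10 degrees (1.0 is 10 degrees). A call has exactly 5 rows; each row shifts and turns the commanded pose from where the row before left it, along the tool's axes as they then stand; what a row does not reach is not made up. A row lasts 1/8 s, in which the tool goes at most 62.5 mm and 10.7 degrees, less where a joint would pass 70% of its speed; a pose out of reach is approached as far as the arm can. A call is refused whole if a number of a shift passes 1 or a number of a turn 1, either way. A call with a gripper value outside its range is refused whole. The fingers move at their own pace and stop on an object; the grip force is fixed at half the most. Time passes only in rows, so rows that do not move let the fingers close, or fill a call up. It gives the time, the measured TCP pose, the force, the opening and the grip force at its end, in the units of the state.
- manip.sense(): the state, without advancing time (a new reading comes with each control period).
- cams.get_image(name): name is "side" or "top"; returns a dict with "pixels" (384x512x3 uint8, red, green, blue), "mtx" (3x3 intrinsics, pixels), "R" (3x3) and "t" (3): a world point X has camera coordinates R X + t. Camera axes: x right, y down, z forward; pixel columns grow to the right and rows downward; lengths in m; the calibration is good to about 2 mm. A picture is of the moment at which its call begins. There is no depth.
- manip.job_done(): hands the job in; it is judged then, once.
The state is a dict: "time": time; "joint_positions": joint angles; "dq": joint speeds; "tau": joint torques, N m; "tool_pos": TCP position; "ee_rot": TCP orientation; "force": force on the tool from outside, world axes, zero at the start; "wrist_torque": the same for the moment, N m; "gripper_width": finger opening in m; "finger_force": force on a finger pad.
Only numpy, scipy, OpenCV 4.12 (cv2) and the standard library are available. Lean on these libraries where they do the work, as an engineer would, in place of code of your own. Each camera call takes 0.05 s, during which the arm holds its last target. There are 200 camera calls.

## Working session

There is one attempt and no reset: what is moved stays moved. The work goes in short steps, Python scripts to look and compute and a tool call to move; the robot and the scene stay as the last step left them, time stands still between calls to the robot, and variables do not carry over. Pictures are saved under pics/ and viewed, at most 14 in all, crops included, and the job is handed in when it is done.

Besides the shell and the picture viewer there is one more tool, called after "Emit:" as name([rows], argument=value, ...), one row to a line, values as JSON. move_arm: Moves the arm, as the interface text tells. Its arguments: {"type":"object","properties":{"increments":{"type":"array","items":{"type":"array","items":{"type":"number"}}}},"required":["increments"]}

```bash
mkdir -p pics; ls; cat > h.py <<'E'
import numpy as np, cv2
from cell import manip, cams
def shot(n,f):
    d=cams.get_image(n); cv2.imwrite(f,cv2.cvtColor(d["pixels"],cv2.COLOR_RGB2BGR)); np.savez(f+".npz",**d); return d
def crop(f,out,x0,y0,x1,y1,s):
    im=cv2.imread(f)[y0:y1,x0:x1]; cv2.imwrite(out,cv2.resize(im,None,fx=s,fy=s,interpolation=cv2.INTER_CUBIC))
def w(d,u,v,z):
    d_=np.linalg.inv(d["mtx"])@[u,v,1]; r=d["R"].T@d_; c=-d["R"].T@d["t"]; return c+r*(z-c[2])/r[2]
def px(d,X):
    p=d["mtx"]@(d["R"]@np.array(X)+d["t"]); return p[:2]/p[2]
E
python3 - <<'E'
from h import *
for n in("top","side"):
    d=shot(n,f"pics/{n}0.png"); print(n,-d["R"].T@d["t"],d["R"][2],d["mtx"][0,0])
    crop(f"pics/{n}0.png",f"pics/{n}0b.png",0,0,512,384,1.56)
s=manip.sense(); print(s["time"],s["tool_pos"],s["ee_rot"],s["gripper_width"],s["force"])
E
```

```text
pics
top [ 0.37064602 -0.02329254  1.30490303] [ 0.14849644 -0.02013729 -0.98870789] 463.63134453240804
side [0.44794986 0.95061827 0.60365989] [ 0.12406716 -0.87017592 -0.47686603] 449.99409498666034
0.1 [0.2064348  0.58944989 0.2306154 ] [-6.77204565e-05  1.67644597e-01  9.85847253e-01 -6.91040922e-04] 0.08550090458090424 [ 0.34190211  0.27958739 -0.94318403]
```

View pics/top0b.png

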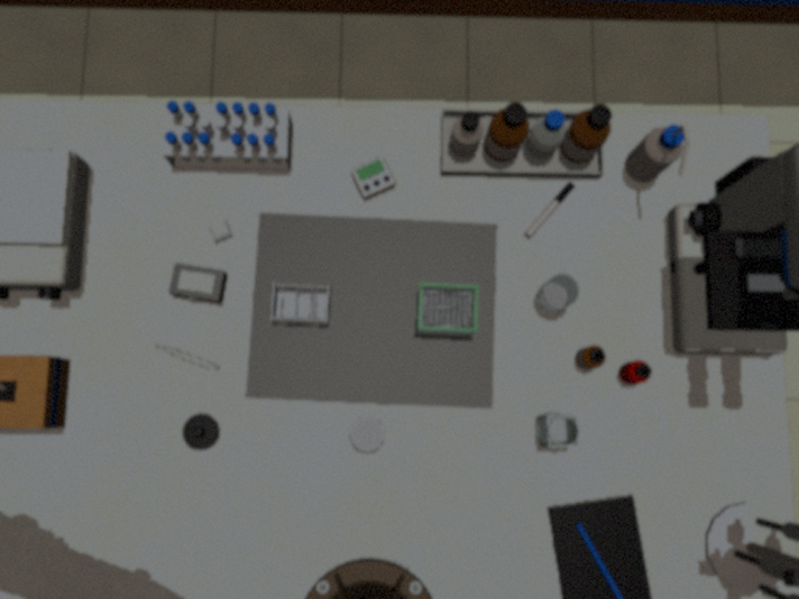

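View pics/side0b.png

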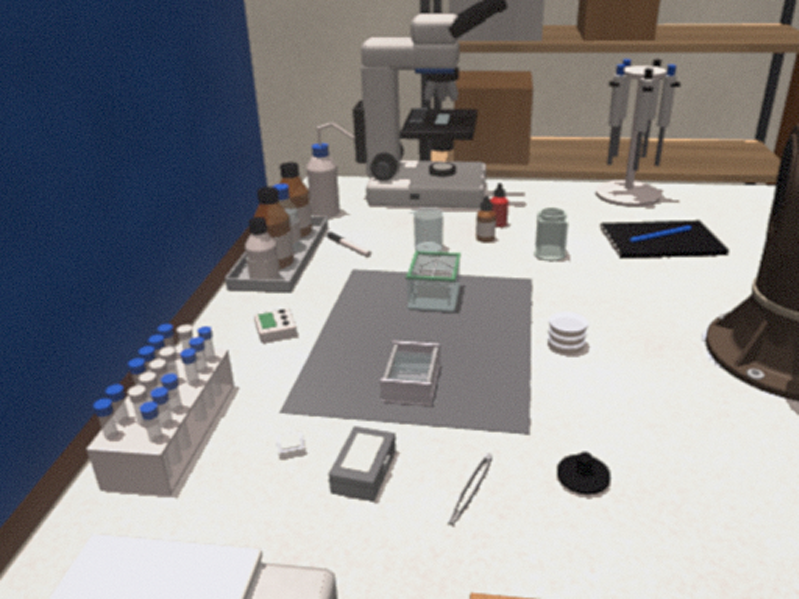

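The top view shows the rack (300,305) left of the green-rimmed dish (447,308), the slide box (198,283), forceps (188,357), lid (201,431), amber bottle (590,357), jar (555,432) and beaker (555,295). The white stack at (367,435) is a decoy or obstacle.

```bash
python3 - <<'E'
from h import *
crop("pics/top0.png","pics/tl.png",90,160,220,300,4.2)
crop("pics/top0.png","pics/tr.png",225,165,425,300,4)
E
```

```text
(no output)
```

View pics/tl.png

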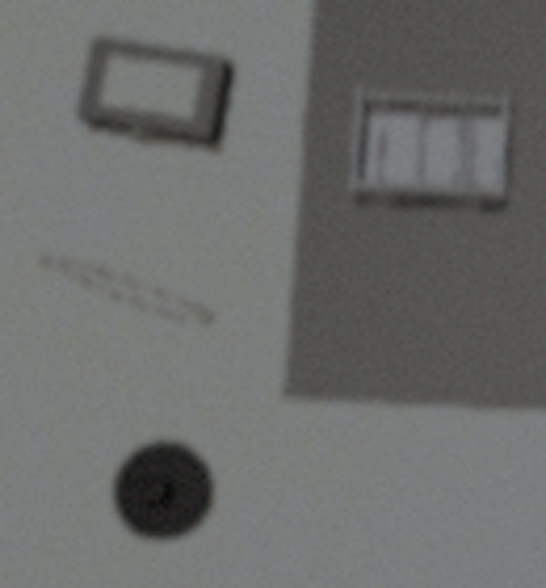

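View pics/tr.png

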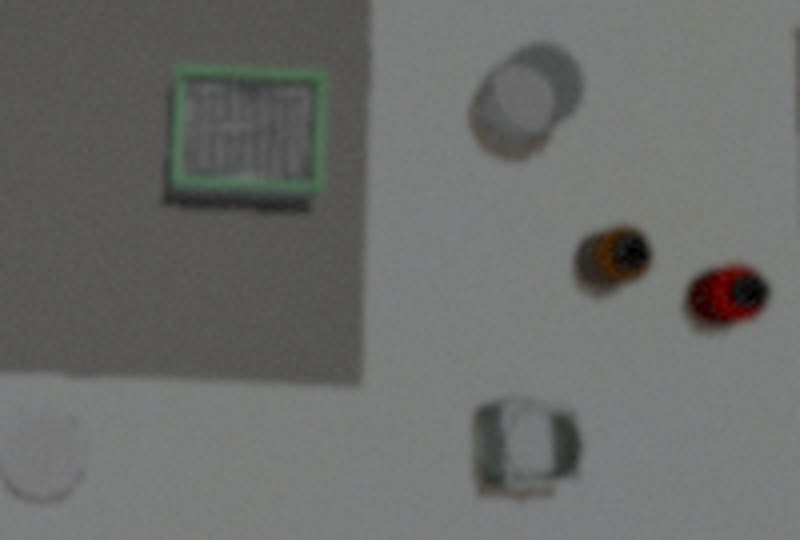

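```bash
python3 - <<'E'
from h import *
d=dict(np.load("pics/top0.png.npz")); s=dict(np.load("pics/side0.png.npz"))
L=lambda u,v,z:w(d,90+(u+.5)/4.2-.5,160+(v+.5)/4.2-.5,z)
R=lambda u,v,z:w(d,225+(u+.5)/4-.5,165+(v+.5)/4-.5,z)
np.set_printoptions(precision=4,suppress=True)
print("box",L(152,87,.032)[:2], "ax",L(207,65,.032)-L(108,50,.032))
a,b=L(40,260,.005),L(213,318,.005);print("forc",(a+b)/2,b-a,np.linalg.norm(b-a))
print("lid",L(164,490,.012)[:2])
rc=[L(*p,.04)[:2] for p in((357,88),(512,95),(508,198),(352,190))];print("rack",np.mean(rc,0),rc)
dc=[R(*p,.065)[:2] for p in((176,65),(327,72),(322,192),(172,187))];print("dish",np.mean(dc,0),dc)
print("bottle",R(633,248,.088)[:2],"jar",R(530,440,.085)[:2],"beaker",R(524,97,.0)[:2],"red",R(750,290,.088)[:2],"white",R(42,452,.03)[:2])
for n,p in dict(lid=L(164,490,.012),box=L(152,87,.032),rack=np.r_[np.mean(rc,0),.04],dish=np.r_[np.mean(dc,0),.065]).items(): print(n,"side px x1.56",px(s,p)*1.5625)
crop("pics/side0.png","pics/sr.png",255,105,375,175,6.5)
E
```

```text
box [0.6003 0.3139] ax [-0.009  -0.0657  0.    ]
forc [0.4688 0.3307 0.005 ] [-0.0369 -0.1163  0.    ] 0.12197833541826308
lid [0.3378 0.2972]
rack [0.5649 0.1272] [array([0.6004, 0.1778]), array([0.5973, 0.0759]), array([0.529 , 0.0767]), array([0.5327, 0.1785])]
dish [ 0.5561 -0.1309] [array([ 0.5991, -0.0809]), array([ 0.5959, -0.1838]), array([ 0.5137, -0.1801]), array([ 0.5156, -0.0789])]
bottle [ 0.4768 -0.3832] jar [ 0.3507 -0.3129] beaker [ 0.5918 -0.3337] red [ 0.4501 -0.4601] white [0.338  0.0061]
lid side px x1.56 [581.7945 469.6308]
box side px x1.56 [361.4282 450.6452]
rack side px x1.56 [410.1874 359.5328]
dish side px x1.56 [433.8881 263.6001]
```

View pics/sr.png

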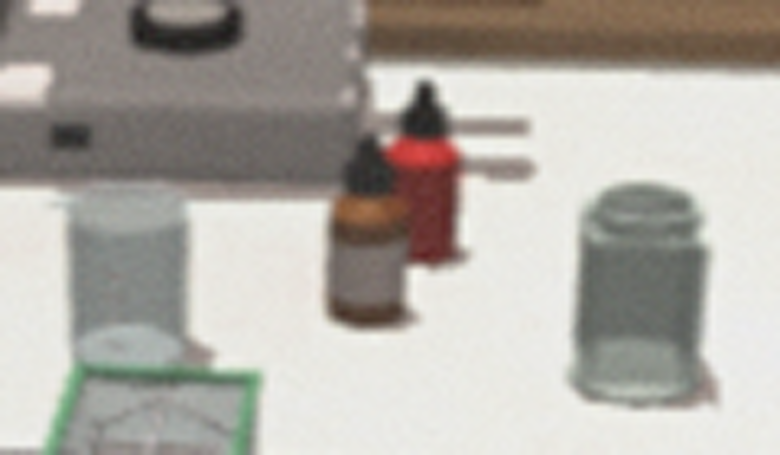

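The side crop shows the jar upright (foot cols 572–700, bottom row 403, neck top row 183) and the amber bottle (cols 328–405, bottom row 326, tip row 137), with the red one behind it.

```bash
cat >> h.py <<'E'
from scipy.optimize import least_squares
def ring(r,z): 
    a=np.linspace(0,6.283,60); return np.c_[r*np.cos(a),r*np.sin(a),z+0*a]
def fit(d,x0,obs):  # obs: (pts, 'l/r/t/b', value) extremes in px
    f={'l':lambda P:P[:,0].min(),'r':lambda P:P[:,0].max(),'t':lambda P:P[:,1].min(),'b':lambda P:P[:,1].max()}
    def res(x): return [f[k](np.array([px(d,p+np.r_[x,0]) for p in pts]))-v for pts,k,v in obs]
    s=least_squares(res,x0); return s.x,s.fun
E
python3 - <<'E'
from h import *
s=dict(np.load("pics/side0.png.npz"))
U=lambda u:255+(u+.5)/6.5-.5
V=lambda v:105+(v+.5)/6.5-.5
np.set_printoptions(precision=4,suppress=True)
foot=np.r_[ring(.032,0),ring(.032,.008)]
print(fit(s,[.35,-.31],[(foot,'l',U(572)),(foot,'r',U(702)),(foot,'b',V(404)),(ring(.027,.09),'t',V(182))]))
b=np.r_[ring(.02,0),ring(.02,.05)]
print(fit(s,[.47,-.37],[(b,'l',U(328)),(b,'r',U(406)),(b,'b',V(327)),(ring(.003,.094),'t',V(136))]))
E
```

```text
(array([ 0.3445, -0.3227]), array([-0.7129,  0.7019,  0.4701, -0.6372]))
(array([ 0.4741, -0.386 ]), array([-0.5146,  0.5021,  0.4323, -0.5297]))
```

Emit:
move_arm([
  [85,0,0,0,1],
  [85,0,0,0,1],
  [85,0,0,0,1],
  [85,0,0,0,1],
  [85,0,0,0,1],
])

```text
time: 0.72
tool_pos: [0.2064, 0.5896, 0.2309]
ee_rot: [0.0, 0.571, 0.821, -0.0]
force: [0.4, 0.2, -0.5]
gripper_width: 0.0848
finger_force: 0.0
```

Emit:
move_arm([
  [85,0,0,0,1],
  [85,0,0,0,1],
  [85,0,0,0,0.26],
  [85,0,0,0,0],
  [85,0,0,0,0],
])

```text
time: 1.35
tool_pos: [0.2065, 0.5897, 0.2311]
ee_rot: [0.0, 0.718, 0.696, -0.0]
force: [-0.1, 0.2, 0.1]
gripper_width: 0.0848
finger_force: 0.0
```

```bash
cat >> h.py <<'E'
from scipy.spatial.transform import Rotation as Ro
YAW=-0.034; E_=np.array([np.cos(YAW),np.sin(YAW)]); F_=np.array([-E_[1],E_[0]])
D_=np.array([.556,-.131]); RK=np.array([.565,.127])
def go(x,y,z,xang=88.05,s=None):  # delta in tool units + turn units
    s=s or manip.sense(); q=s["ee_rot"]; Rm=Ro.from_quat([q[1],q[2],q[3],q[0]])
    dlt=Rm.inv().apply(np.array([x,y,z])-s["tool_pos"])/.06
    a=np.degrees(np.arctan2(*Rm.apply([1,0,0])[1::-1])); t=-((xang-a+180)%360-180)/10
    print("units",dlt.round(3),"turn",round(t,2),"| t",round(s["time"],2),"pos",np.round(s["tool_pos"],4),"ang",round(a,1),"w",round(s["gripper_width"],4),"F",np.round(s["force"],1),"ff",np.round(s["finger_force"],1))
E
python3 -c "
from h import *
go(.347,-.317,.231);print(manip.sense()['joint_positions'])"
```

```text
units [-1.503e+01  2.823e+00  8.000e-03] turn 0.01 | t 1.35 pos [0.2065 0.5897 0.2311] ang 88.2 w 0.0848 F [-0.1  0.2  0.1] ff 0.0
[-1.53292462  0.44076399  0.31266604  1.59167586 -0.14541789  1.13255086
 -1.21828626]
```

Emit:
move_arm([
  [85,-0.7,0.7,0,0],
  [85,-0.8,0.8,0,0],
  [85,-0.8,0.8,0,0],
  [85,-0.8,0.8,0,0],
  [85,-0.8,0.8,0,0],
])

```text
time: 1.98
tool_pos: [0.4192, 0.3624, 0.2316]
ee_rot: [-0.0, 0.718, 0.696, 0.0]
force: [1.6, 0.3, 0.1]
gripper_width: 0.0851
finger_force: 0.0
```

Emit:
move_arm([
  [85,-0.9,0.4,0,0],
  [85,-0.9,0.4,0,0],
  [85,-0.9,0,0,0],
  [85,-0.9,0,0,0],
  [85,-0.9,0,0,0],
])

```text
time: 2.6
tool_pos: [0.4568, 0.0907, 0.2315]
ee_rot: [0.0, 0.718, 0.696, 0.0]
force: [0.3, -0.4, 0.4]
gripper_width: 0.0852
finger_force: 0.0
```

Emit:
move_arm([
  [85,-0.9,-0.2,0,0],
  [85,-0.9,-0.3,0,0],
  [85,-0.9,-0.3,0,0],
  [85,-0.9,-0.3,0,0],
  [85,-0.9,-0.3,0,0],
])

```text
time: 3.22
tool_pos: [0.3633, -0.1762, 0.2316]
ee_rot: [0.0, 0.718, 0.696, 0.001]
force: [2.3, -0.4, -0.3]
gripper_width: 0.085
finger_force: 0.0
```

```bash
python3 -c "
from h import *
go(.347,-.317,.13);print(manip.sense()['joint_positions'])"
```

```text
units [-2.355 -0.198  1.693] turn 0.01 | t 3.23 pos [ 0.3633 -0.1762  0.2316] ang 88.2 w 0.085 F [ 2.3 -0.4 -0.3] ff 0.0
[-0.39118156  0.04408086  0.76105452  2.11308216 -0.03721869  0.99578446
  0.35754554]
```

Emit:
move_arm([
  [85,-0.8,-0.1,0,0],
  [85,-0.8,-0.1,0.2,0],
  [85,-0.75,0,0.5,0],
  [85,0,0,0.5,0],
  [85,0,0,0.25,0],
])

```text
time: 3.85
tool_pos: [0.3465, -0.315, 0.1429]
ee_rot: [-0.001, 0.719, 0.695, -0.0]
force: [-0.6, 0.9, 0.2]
gripper_width: 0.0852
finger_force: 0.0
```

```bash
python3 -c "
from h import *
go(.347,-.317,.035);
shot('side','pics/s1.png');shot('top','pics/t1.png')
crop('pics/s1.png','pics/s1b.png',290,60,410,200,3.3)
crop('pics/t1.png','pics/t1b.png',310,210,430,340,3.5)
a=cv2.imread('pics/s1b.png');b=cv2.imread('pics/t1b.png');h=max(a.shape[0],b.shape[0])
cv2.imwrite('pics/c1.png',np.hstack([cv2.copyMakeBorder(i,0,h-i.shape[0],0,0,0) for i in(a,b)]))
"
```

```text
units [-0.035  0.014  1.799] turn 0.0 | t 3.85 pos [ 0.3465 -0.315   0.1429] ang 88.1 w 0.0852 F [-0.6  0.9  0.2] ff 0.0
```

View pics/c1.png

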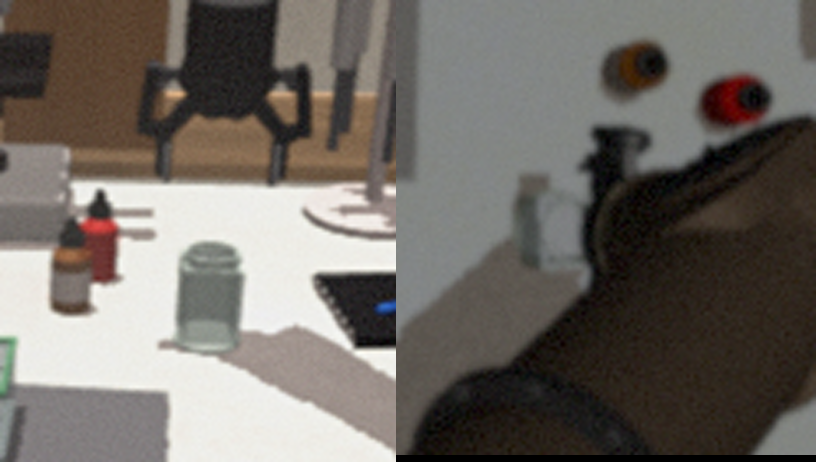

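The gripper's fingers (165/277 col, row 180) are open above the jar (cols 178–243, crop). I'll check the projection for consistency.

```bash
python3 -c "
from h import *
d=dict(np.load('pics/s1.png.npz'))
for p in [(.3465,-.315,.143),(.347,-.317,.0),(.347,-.317,.09),(.347,-.317,.045)]: print(p,(px(d,p)-[290,60])*3.3)
"
```

```text
(0.3465, -0.315, 0.143) [216.12861441 195.73973383]
(0.347, -0.317, 0.0) [203.51459387 341.17326934]
(0.347, -0.317, 0.09) [210.87262096 250.87947154]
(0.347, -0.317, 0.045) [207.13542629 296.7403383 ]
```

Emit:
move_arm([
  [85,0,0,0.5,0],
  [85,0,0,0.5,0],
  [85,0,0,0.5,0],
  [85,0,0,0.3,0],
  [85,0,0,0,0],
])

```text
time: 4.58
tool_pos: [0.3479, -0.3144, 0.0365]
ee_rot: [-0.0, 0.718, 0.696, 0.0]
force: [-0.9, -0.1, 0.6]
gripper_width: 0.0852
finger_force: 0.0
```

Emit:
move_arm([
  [45,0,0,0,0],
  [45,0,0,0,0],
  [45,0,0,0,0],
  [45,0,0,0,0],
  [45,0,0,0,0],
])

```text
time: 5.2
tool_pos: [0.3482, -0.3153, 0.0377]
ee_rot: [0.001, 0.719, 0.696, 0.001]
force: [-1.9, 2.5, 12.9]
gripper_width: 0.0537
finger_force: 60.5
```

```bash
python3 -c "
from h import *
go(.56,-.002,.14)"
```

```text
units [ 5.333  3.361 -1.699] turn 0.01 | t 5.2 pos [ 0.3482 -0.3153  0.0377] ang 88.1 w 0.0537 F [-1.9  2.5 12.9] ff 60.5
```

Emit:
move_arm([
  [45,0,0,-0.2,0],
  [45,0,0,-0.4,0],
  [45,0,0,-0.5,0],
  [45,0,0,-0.4,0],
  [45,0,0,-0.2,0],
])

```text
time: 5.82
tool_pos: [0.3478, -0.3153, 0.14]
ee_rot: [0.001, 0.719, 0.695, 0.0]
force: [0.6, -0.0, -2.1]
gripper_width: 0.0537
finger_force: 62.8
```

Emit:
move_arm([
  [45,0.4,0.1,0,0],
  [45,0.7,0.3,0,0],
  [45,0.7,0.4,0,0],
  [45,0.7,0.5,0,0],
  [45,0.7,0.5,0,0],
])

```text
time: 6.45
tool_pos: [0.4623, -0.1251, 0.1385]
ee_rot: [-0.0, 0.719, 0.695, 0.0]
force: [0.9, -0.8, -1.1]
gripper_width: 0.0535
finger_force: 62.8
```

Emit:
move_arm([
  [45,0.7,0.5,0,0],
  [45,0.7,0.5,0,0],
  [45,0.5,0.4,0,0],
  [45,0.2,0.16,0,0],
  [45,0,0,0,0],
])

```text
time: 7.08
tool_pos: [0.5593, -0.0035, 0.138]
ee_rot: [-0.0, 0.718, 0.696, -0.0]
force: [-0.6, -0.1, -3.0]
gripper_width: 0.054
finger_force: 62.8
```

```bash
python3 -c "
from h import *
go(.5605,-.002,.0377)
shot('side','pics/s2.png');shot('top','pics/t2.png')
crop('pics/s2.png','pics/s2b.png',210,80,360,260,3)
crop('pics/t2.png','pics/t2b.png',165,150,325,290,2.5)
a=cv2.imread('pics/s2b.png');b=cv2.imread('pics/t2b.png');h=max(a.shape[0],b.shape[0])
cv2.imwrite('pics/c2.png',np.hstack([cv2.copyMakeBorder(i,0,h-i.shape[0],0,0,0) for i in(a,b)][:1]+[cv2.copyMakeBorder(b[:, :350],0,h-b.shape[0],0,0,0)]))
"
```

```text
units [0.027 0.02  1.672] turn 0.01 | t 7.08 pos [ 0.5593 -0.0035  0.138 ] ang 88.2 w 0.054 F [-0.6 -0.1 -3. ] ff 62.8
```

View pics/c2.png

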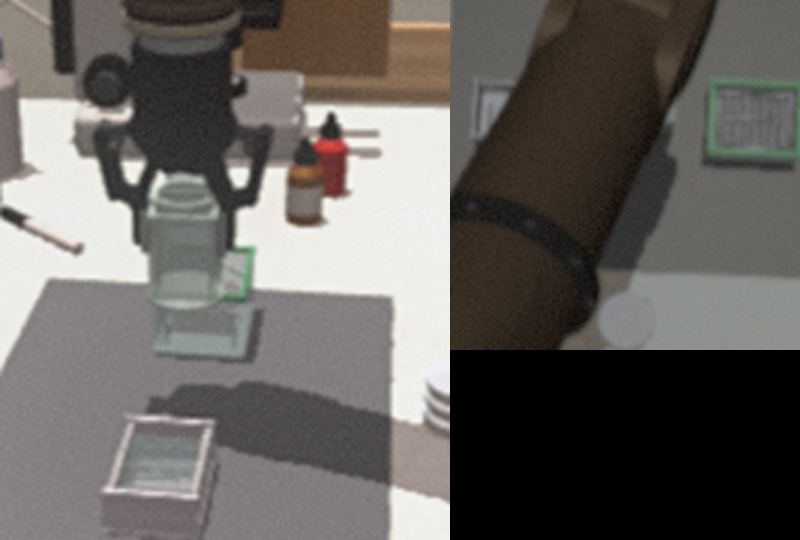

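The jar is held upright (crop neck (188,190), foot (187,290)) with clear space below; lowering it.

Emit:
move_arm([
  [45,0.03,0.02,0.4,0],
  [45,0,0,0.5,0],
  [45,0,0,0.4,0],
  [45,0,0,0.3,0],
  [45,0,0,0.06,0],
])

```text
time: 7.8
tool_pos: [0.5598, -0.0031, 0.0381]
ee_rot: [-0.0, 0.719, 0.695, -0.001]
force: [0.0, 1.1, -0.9]
gripper_width: 0.0535
finger_force: 62.8
```

Emit:
move_arm([
  [45,0,0,0,0],
  [60,0,0,0,0],
  [85,0,0,0,0],
  [85,0,0,0,0],
  [85,0,0,-0.2,0],
])

```text
time: 8.43
tool_pos: [0.5602, -0.0021, 0.0507]
ee_rot: [-0.0, 0.719, 0.695, -0.001]
force: [0.4, 0.5, -0.1]
gripper_width: 0.0847
finger_force: 0.0
```

Emit:
move_arm([
  [85,0,0,-0.5,0],
  [85,0,0,-0.7,0],
  [85,0,0,-0.7,0],
  [85,0.7,-0.5,0,0],
  [85,0.8,-0.5,0,0],
])

```text
time: 9.05
tool_pos: [0.5036, 0.0899, 0.1661]
ee_rot: [0.0, 0.72, 0.694, 0.001]
force: [0.3, 1.1, 0.0]
gripper_width: 0.0853
finger_force: 0.0
```

Emit:
move_arm([
  [85,0.8,-0.6,0,0],
  [85,0.8,-0.7,0,0],
  [85,0.8,-0.7,0,0],
  [85,0.8,-0.5,0,0],
  [85,0,0,0,0],
])

```text
time: 9.68
tool_pos: [0.3592, 0.2887, 0.1651]
ee_rot: [-0.001, 0.716, 0.698, 0.0]
force: [0.5, -0.9, -0.8]
gripper_width: 0.0851
finger_force: 0.0
```

```bash
python3 -c "
from h import *
go(.338,.297,.06)
shot('side','pics/s3.png');shot('top','pics/t3.png')
crop('pics/s3.png','pics/s3b.png',210,140,400,320,2.8)
crop('pics/t3.png','pics/t3b.png',170,170,320,250,5)
"
```

```text
units [ 0.127 -0.356  1.753] turn 0.05 | t 9.68 pos [0.3592 0.2887 0.1651] ang 88.6 w 0.0851 F [ 0.5 -0.9 -0.8] ff 0.0
```

View pics/t3b.png

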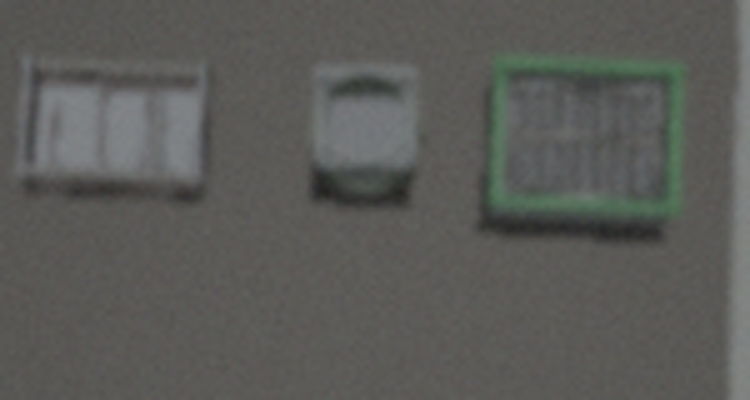

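View pics/s3b.png

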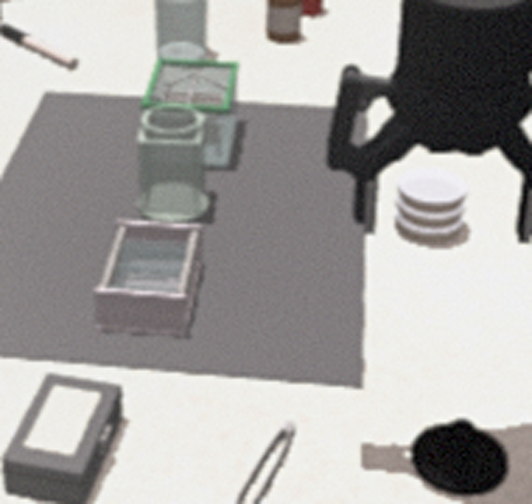

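```bash
python3 - <<'E'
from h import *
np.set_printoptions(precision=4,suppress=True)
d=dict(np.load("pics/t3.png.npz"));s=dict(np.load("pics/s3.png.npz"))
R=lambda u,v,z:w(d,170+(u+.5)/5-.5,170+(v+.5)/5-.5,z)
print("jar top",R(366,118,.08)[:2])
rc=np.mean([R(*p,.04)[:2] for p in((22,57),(210,64),(205,190),(16,182))],0)
dc=np.mean([R(*p,.065)[:2] for p in((492,56),(686,63),(682,217),(486,213))],0)
print(rc,dc,(rc+dc)/2)
U=lambda u:210+(u+.5)/2.8-.5
V=lambda v:140+(v+.5)/2.8-.5
foot=np.r_[ring(.032,0),ring(.032,.008)];n=ring(.027,.09)
print(fit(s,[.56,-.0],[(foot,'l',U(137)),(foot,'r',U(211)),(foot,'b',V(221)),(n,'t',V(105)),(n,'l',U(139)),(n,'r',U(204))]))
# rack & dish in side for bias
for p in (np.r_[rc,.04],np.r_[dc,.065]): print((px(s,p)-[210,140]+.5)*2.8-.5)
E
```

```text
jar top [ 0.5618 -0.0114]
[0.5631 0.128 ] [ 0.5556 -0.1308] [ 0.5593 -0.0014]
(array([ 0.5602, -0.011 ]), array([ 0.2659, -0.7803,  0.9382, -1.0136,  0.7672, -0.2693]))
[150.085  253.8174]
[190.9037  81.3333]
```

The jar is at y −0.011, 9.5 mm off the midpoint towards the dish (top crop gaps 105 vs 68 px). I'll regrasp and shift it.

Emit:
move_arm([
  [85,-0.5,0.4,0,0],
  [85,-0.7,0.5,0,0],
  [85,-0.7,0.5,0,0],
  [85,-0.8,0.6,0,0],
  [85,-0.8,0.6,0,0],
])

```text
time: 10.4
tool_pos: [0.5119, 0.0659, 0.1653]
ee_rot: [0.0, 0.72, 0.694, 0.0]
force: [0.8, 0.9, 0.4]
gripper_width: 0.0851
finger_force: 0.0
```

Emit:
move_arm([
  [85,-0.7,0.5,0,0],
  [85,-0.5,0.3,0,0],
  [85,-0.18,0.12,0,0],
  [85,0,0,0,0],
  [85,0,0,0,0],
])

```text
time: 11.02
tool_pos: [0.5625, -0.0137, 0.1646]
ee_rot: [-0.001, 0.718, 0.696, 0.0]
force: [-0.5, -0.1, 0.6]
gripper_width: 0.085
finger_force: 0.0
```

```bash
python3 -c "
from h import *
go(.5605,-.011,.038)"
```

```text
units [ 0.043 -0.034  2.11 ] turn 0.01 | t 11.03 pos [ 0.5625 -0.0137  0.1646] ang 88.2 w 0.085 F [-0.5 -0.1  0.6] ff 0.0
```

Emit:
move_arm([
  [85,0.04,-0.03,0.5,0],
  [85,0,0,0.6,0],
  [85,0,0,0.5,0],
  [85,0,0,0.4,0],
  [85,0,0,0.1,0],
])

```text
time: 11.65
tool_pos: [0.5601, -0.0109, 0.0375]
ee_rot: [-0.001, 0.718, 0.696, -0.001]
force: [1.0, -0.2, 0.2]
gripper_width: 0.0852
finger_force: 0.0
```

Emit:
move_arm([
  [45,0,0,0,0],
  [45,0,0,0,0],
  [45,0,0,0,0],
  [45,0,0,0,0],
  [45,0,0,-0.1,0],
])

```text
time: 12.28
tool_pos: [0.5615, -0.0124, 0.0453]
ee_rot: [0.0, 0.719, 0.695, 0.0]
force: [0.6, -0.4, -1.9]
gripper_width: 0.0537
finger_force: 62.5
```

```bash
python3 -c "
from h import *
go(.5605,-.0015,.0385)"
```

```text
units [ 0.181 -0.022  0.113] turn 0.01 | t 12.28 pos [ 0.5615 -0.0124  0.0453] ang 88.1 w 0.0537 F [ 0.6 -0.4 -1.9] ff 62.5
```

Emit:
move_arm([
  [45,0.17,-0.02,0,0],
  [45,0,0,0.11,0],
  [45,0,0,0,0],
  [60,0,0,0,0],
  [85,0,0,0,0],
])

```text
time: 12.9
tool_pos: [0.5605, -0.0022, 0.0378]
ee_rot: [-0.0, 0.719, 0.695, -0.0]
force: [0.1, 0.0, 0.3]
gripper_width: 0.0762
finger_force: 0.0
```

Emit:
move_arm([
  [85,0,0,0,0],
  [85,0,0,-0.5,0],
  [85,0,0,-0.8,0],
  [85,0,0,-0.8,0],
  [85,0.5,-0.4,0,0],
])

```text
time: 13.52
tool_pos: [0.5408, 0.026, 0.1677]
ee_rot: [0.003, 0.72, 0.694, 0.003]
force: [-0.7, 0.9, -0.3]
gripper_width: 0.0848
finger_force: 0.0
```

Emit:
move_arm([
  [70,0.7,-0.6,0,0],
  [60,0.8,-0.6,0,0],
  [50,0.8,-0.6,0,0],
  [50,0.8,-0.6,0,0],
  [50,0.8,-0.6,0,0],
])

```text
time: 14.15
tool_pos: [0.3642, 0.2697, 0.1642]
ee_rot: [-0.0, 0.719, 0.695, 0.0]
force: [1.7, 0.5, 0.3]
gripper_width: 0.0497
finger_force: 0.0
```

Emit:
move_arm([
  [50,0.45,-0.47,0.5,0],
  [50,0,0,0.6,0],
  [50,0,0,0.4,0],
  [50,0,0,0,0],
  [50,0,0,0,0],
])

```text
time: 14.78
tool_pos: [0.3388, 0.2963, 0.0748]
ee_rot: [0.0, 0.719, 0.695, 0.0]
force: [-0.1, -0.4, 0.1]
gripper_width: 0.0499
finger_force: 0.0
```

```bash
python3 -c "
from h import *
go(.338,.297,.018)
s=shot('side','pics/s4.png');shot('top','pics/t4.png')
crop('pics/s4.png','pics/s4b.png',310,170,450,330,3.6)
crop('pics/t4.png','pics/t4b.png',170,170,320,250,2)
for p in [(.338,.297,.012),(.338,.297,.036),manip.sense()['tool_pos']]:print((px(s,p)-[310,170]+.5)*3.6-.5)
a=cv2.imread('pics/s4b.png');b=cv2.imread('pics/t4b.png');a[:b.shape[0],:b.shape[1]]=b if 0 else a[:b.shape[0],:b.shape[1]]
b=cv2.copyMakeBorder(b,0,a.shape[0]-b.shape[0],0,0,0);cv2.imwrite('pics/c4.png',np.hstack([a[:, :500],b]))
"
```

```text
units [ 0.011 -0.013  0.947] turn 0.0 | t 14.78 pos [0.3388 0.2963 0.0748] ang 88.1 w 0.0499 F [-0.1 -0.4  0.1] ff 0.0
[225.27926918 471.01221039]
[229.76584057 435.37367766]
[235.60607492 374.63004019]
```

View pics/c4.png

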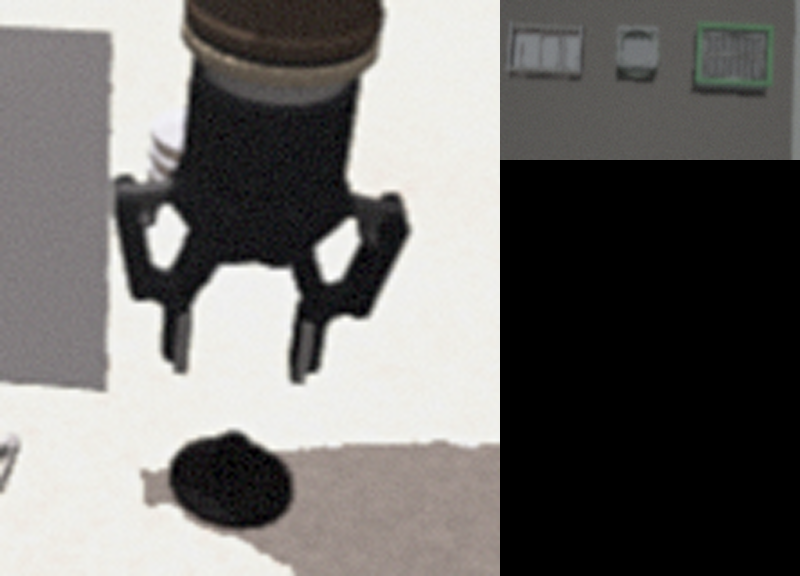

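```bash
python3 - <<'E'
from h import *
np.set_printoptions(precision=4,suppress=True)
s=dict(np.load("pics/s4.png.npz"));d=dict(np.load("pics/t4.png.npz"))
U=lambda u:310+(u+.5)/3.6-.5
V=lambda v:170+(v+.5)/3.6-.5
r=np.r_[ring(.032,.005),ring(.032,.012)];k=ring(.009,.036)
print(fit(s,[.338,.297],[(r,'l',U(170)),(r,'r',U(293)),(r,'b',V(528)),(k,'t',V(430))]))
# jar via top face in new top pic, same method
g=cv2.cvtColor(cv2.imread("pics/t4.png"),6); a=cv2.cvtColor(cv2.imread("pics/t3.png"),6)
sh,_=cv2.phaseCorrelate(np.float32(a[180:215,228:258]),np.float32(g[180:215,228:258]),cv2.createHanningWindow((30,35),cv2.CV_32F));print("jar shift px",sh)
E
```

```text
(array([0.3351, 0.2995]), array([-0.7692,  0.7489,  0.6594, -0.8093]))
jar shift px (-4.10291312988792, -0.3453497883170158)
```

Emit:
move_arm([
  [50,0.02,-0.01,0.4,0],
  [50,0,0,0.4,0],
  [50,0,0,0.16,0],
  [10,0,0,0,0],
  [10,0,0,0,0],
])

```text
time: 15.5
tool_pos: [0.3381, 0.2978, 0.0173]
ee_rot: [-0.0, 0.719, 0.695, 0.001]
force: [-1.7, -1.0, 7.7]
gripper_width: 0.0157
finger_force: 58.3
```

Emit:
move_arm([
  [10,0,0,0,0],
  [10,0,0,0,0],
  [10,0,0,-0.2,0],
  [10,0,0,-0.5,0],
  [10,0,0,-0.5,0],
])

```text
time: 16.12
tool_pos: [0.3376, 0.2973, 0.09]
ee_rot: [0.0, 0.719, 0.695, -0.0]
force: [0.2, 0.4, 0.0]
gripper_width: 0.0156
finger_force: 58.6
```

```bash
python3 -c "
from h import *
go(.5612,-.0015,.15)
"
```

```text
units [-4.852  3.891 -0.999] turn 0.0 | t 16.12 pos [0.3376 0.2973 0.09  ] ang 88.1 w 0.0156 F [0.2 0.4 0. ] ff 58.6
```

```bash
python3 -c "
from h import *
s=shot('side','pics/s5.png')
crop('pics/s5.png','pics/s5b.png',330,220,430,320,5)
for p in [(.338,.297,.085),manip.sense()['tool_pos']]:print((px(s,p)-[330,220]+.5)*5-.5)
"
```

```text
[232.58791316 249.43775582]
[232.16808888 233.95964383]
```

View pics/s5b.png

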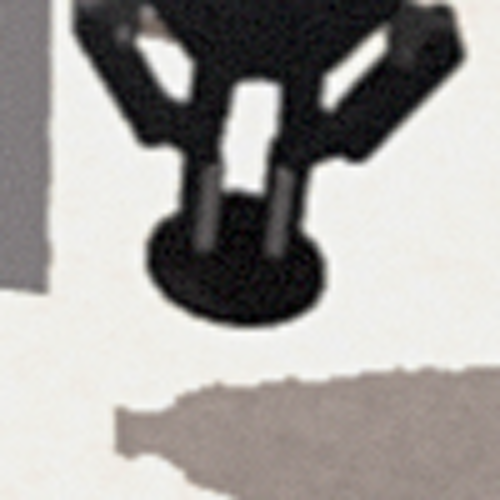

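```bash
python3 - <<'E'
from h import *
np.set_printoptions(precision=4,suppress=True)
s=dict(np.load("pics/s5.png.npz"))
U=lambda u:330+(u+.5)/5-.5
V=lambda v:220+(v+.5)/5-.5
for h in (.070,.073,.076):
  r=np.r_[ring(.032,h+.005),ring(.032,h+.012)];t=ring(.032,h+.012)
  print(h,fit(s,[.338,.297],[(r,'l',U(147)),(r,'r',U(327)),(r,'b',V(326)),(t,'t',V(192))]))
E
```

```text
0.07 (array([0.3358, 0.2929]), array([-0.4927,  0.4809, -0.3898,  0.3918]))
0.073 (array([0.3364, 0.2966]), array([-0.5995,  0.5848, -0.3272,  0.3069]))
0.076 (array([0.3371, 0.3003]), array([-0.7076,  0.6899, -0.2641,  0.2209]))
```

Emit:
move_arm([
  [10,0,0,-0.5,0],
  [10,-0.3,0.2,-0.5,0],
  [10,-0.6,0.5,0,0],
  [10,-0.7,0.6,0,0],
  [10,-0.7,0.6,0,0],
])

```text
time: 16.8
tool_pos: [0.4478, 0.1548, 0.1494]
ee_rot: [-0.0, 0.718, 0.696, 0.001]
force: [0.5, -0.6, -0.5]
gripper_width: 0.0157
finger_force: 58.6
```

Emit:
move_arm([
  [10,-0.7,0.6,0,0],
  [10,-0.7,0.6,0,0],
  [10,-0.7,0.5,0,0],
  [10,-0.35,0.25,0,0],
  [10,-0.1,0.04,0,0],
])

```text
time: 17.42
tool_pos: [0.5618, -0.0032, 0.1492]
ee_rot: [0.001, 0.72, 0.694, -0.0]
force: [-0.6, 0.0, -0.5]
gripper_width: 0.0159
finger_force: 58.6
```

Emit:
move_arm([
  [10,0,0,0,0],
  [10,0,0,0,0],
  [10,0,0,0,0],
  [10,0,0,0,0],
  [10,0,0,0,0],
])

```text
time: 18.05
tool_pos: [0.5612, -0.0008, 0.1485]
ee_rot: [-0.0, 0.719, 0.695, 0.0]
force: [0.6, -0.2, 0.5]
gripper_width: 0.0154
finger_force: 58.6
```

```bash
python3 -c "
from h import *
go(.5612,-.0007,.102)
s=shot('side','pics/s6.png')
crop('pics/s6.png','pics/s6b.png',230,130,310,230,5.5)
"
```

```text
units [0.002 0.    0.776] turn 0.01 | t 18.05 pos [ 0.5612 -0.0008  0.1485] ang 88.1 w 0.0154 F [ 0.6 -0.2  0.5] ff 58.6
```

View pics/s6b.png

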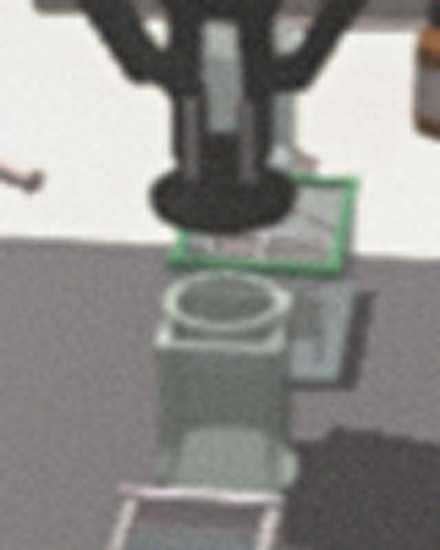

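The lid (disc cols 150–298, bottom row 235) hangs straight above the jar neck (cols 162–292, rows 270–~350).

```bash
python3 - <<'E'
from h import *
np.set_printoptions(precision=4,suppress=True)
s=dict(np.load("pics/s6.png.npz"))
U=lambda u:230+(u+.5)/5.5-.5
V=lambda v:130+(v+.5)/5.5-.5
h=.1315
r=np.r_[ring(.032,h+.005),ring(.032,h+.012)]
print(fit(s,[.56,0],[(r,'l',U(150)),(r,'r',U(298)),(r,'b',V(235))]))
n=ring(.027,.09);n2=np.r_[n,ring(.027,.08)]; m=ring(.022,.09)
print(fit(s,[.56,0],[(n2,'l',U(162)),(n2,'r',U(293)),(n,'t',V(270)),(m,'t',V(276)),(m,'l',U(175)),(m,'r',U(280)),(m,'b',V(328))]))
E
```

```text
(array([0.5603, 0.0008]), array([-0.1319,  0.1311, -0.0151]))
(array([0.559 , 0.0046]), array([ 0.6825, -0.6775,  0.3959,  0.2542,  0.3958, -0.3981, -0.5131]))
```

Emit:
move_arm([
  [10,0.03,-0.01,0.2,0],
  [10,0,0,0.25,0],
  [10,0,0,0.15,0],
  [10,0,0,0.1,0],
  [10,0,0,0.04,0],
])

```text
time: 18.73
tool_pos: [0.5606, 0.0005, 0.1037]
ee_rot: [-0.0, 0.719, 0.695, -0.0]
force: [-0.6, -0.6, -0.2]
gripper_width: 0.0161
finger_force: 58.6
```

```bash
python3 -c "
from h import *
go(.5612,.0,.102)
"
```

```text
units [-0.009  0.011  0.028] turn 0.0 | t 18.73 pos [5.606e-01 5.000e-04 1.037e-01] ang 88.1 w 0.0161 F [-0.6 -0.6 -0.2] ff 58.6
```

Emit:
move_arm([
  [10,0,0,0.03,0],
  [10,0,0,0,0],
  [30,0,0,0,0],
  [45,0,0,0,0],
  [45,0,0,0,0],
])

```text
time: 19.35
tool_pos: [0.5607, 0.0007, 0.1024]
ee_rot: [0.0, 0.719, 0.695, 0.0]
force: [0.3, 0.5, -0.9]
gripper_width: 0.0449
finger_force: 0.0
```

Emit:
move_arm([
  [45,0,0,-0.3,0],
  [45,0,0,-0.7,0],
  [60,0,0,-0.7,0],
  [80,-0.5,-0.1,-0.3,0],
  [85,-0.8,-0.1,0,0],
])

```text
time: 19.98
tool_pos: [0.5467, -0.0774, 0.2244]
ee_rot: [0.001, 0.718, 0.696, 0.001]
force: [-0.6, -1.5, -0.1]
gripper_width: 0.085
finger_force: 0.0
```

Emit:
move_arm([
  [85,-0.9,-0.2,0,0],
  [85,-0.9,-0.2,0,0],
  [85,-0.9,-0.2,0,0],
  [85,-0.9,-0.2,0,0],
  [85,-0.9,-0.2,0,0],
])

```text
time: 20.6
tool_pos: [0.4754, -0.3473, 0.223]
ee_rot: [0.0, 0.719, 0.695, -0.0]
force: [-0.1, -0.0, 0.2]
gripper_width: 0.0849
finger_force: 0.0
```

```bash
python3 -c "
from h import *
go(.475,-.384,.13)
s=shot('side','pics/s7.png')
crop('pics/s7.png','pics/s7b.png',230,60,350,230,3.5)
"
```

```text
units [-0.611  0.015  1.55 ] turn -0.0 | t 20.6 pos [ 0.4754 -0.3473  0.223 ] ang 88.0 w 0.0849 F [-0.1 -0.   0.2] ff 0.0
```

View pics/s7b.png

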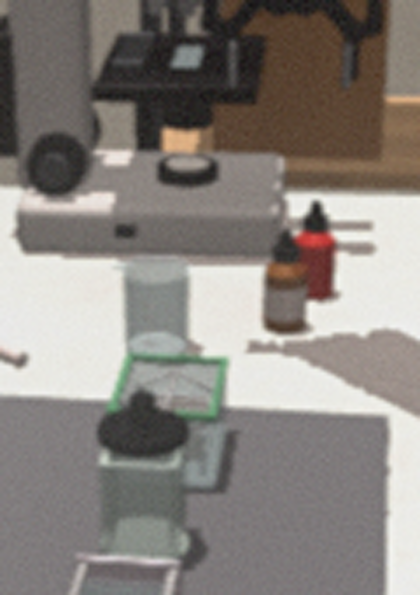

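The lid sits on the jar squarely (lid at (143,420), jar body below); the bottle stands at (285,285), undisturbed.

Emit:
move_arm([
  [85,-0.5,0.03,0.2,0],
  [85,-0.15,0.03,0.7,0],
  [85,0,0,0.8,0],
  [85,0,0,0,0],
  [85,0,0,0,0],
])

```text
time: 21.28
tool_pos: [0.4795, -0.3848, 0.1222]
ee_rot: [0.001, 0.719, 0.695, -0.0]
force: [0.5, -0.6, 0.8]
gripper_width: 0.0848
finger_force: 0.0
```

```bash
python3 -c "
from h import *
go(.4768,-.3855,.029)
"
```

```text
units [-0.011 -0.046  1.553] turn 0.0 | t 21.27 pos [ 0.4795 -0.3848  0.1222] ang 88.1 w 0.0848 F [ 0.5 -0.6  0.8] ff 0.0
```

Emit:
move_arm([
  [85,-0.01,-0.05,0.4,0],
  [85,0,0,0.5,0],
  [85,0,0,0.4,0],
  [85,0,0,0.25,0],
  [85,0,0,0,0],
])

```text
time: 21.9
tool_pos: [0.4768, -0.3845, 0.0279]
ee_rot: [0.0, 0.719, 0.695, 0.0]
force: [-0.1, 0.0, -0.2]
gripper_width: 0.0848
finger_force: 0.0
```

Emit:
move_arm([
  [30,0,0,0,0],
  [30,0,0,0,0],
  [30,0,0,0,0],
  [30,0,0,0,0],
  [30,0,0,0,0],
])

```text
time: 22.52
tool_pos: [0.4767, -0.3847, 0.0284]
ee_rot: [0.001, 0.719, 0.695, 0.0]
force: [-0.8, 1.5, 8.2]
gripper_width: 0.0382
finger_force: 59.6
```

Emit:
move_arm([
  [30,0,0,-0.2,0],
  [30,0,0,-0.5,0],
  [30,0,0,-0.6,0],
  [30,0,0,-0.6,0],
  [30,0,0,-0.2,0],
])

```text
time: 23.15
tool_pos: [0.4771, -0.3852, 0.1559]
ee_rot: [0.002, 0.719, 0.695, 0.0]
force: [0.6, -0.1, -1.2]
gripper_width: 0.0383
finger_force: 60.4
```

```bash
python3 -c "
from h import *
go(.666,-.135,.153)
s=shot('side','pics/s8.png');im=cv2.cvtColor(s['pixels'],cv2.COLOR_RGB2HSV)
m=cv2.inRange(im,(5,120,60),(20,255,255)); c=px(s,manip.sense()['tool_pos']);print(c)
x,y=c.astype(int);ys,xs=np.nonzero(m[y-25:y+35,x-25:x+25]);print(len(xs),xs.min()+x-25,xs.max()+x-25,ys.min()+y-25,ys.max()+y-25)
"
```

```text
units [4.274 3.008 0.05 ] turn 0.0 | t 23.15 pos [ 0.4771 -0.3852  0.1559] ang 88.1 w 0.0383 F [ 0.6 -0.1 -1.2] ff 60.4
[311.21941252 106.28763404]
115 292 335 81 115
```

Emit:
move_arm([
  [30,0.3,0.2,0,0],
  [30,0.6,0.4,0,0],
  [30,0.7,0.5,0,0],
  [30,0.7,0.5,0,0],
  [30,0.7,0.5,0,0],
])

```text
time: 23.82
tool_pos: [0.6091, -0.2049, 0.1515]
ee_rot: [-0.001, 0.718, 0.696, -0.0]
force: [1.3, -0.1, -1.5]
gripper_width: 0.0378
finger_force: 60.4
```

Emit:
move_arm([
  [30,0.7,0.5,0,0],
  [30,0.4,0.3,0,0],
  [30,0.17,0.11,0,0],
  [30,0,0,0.5,0],
  [30,0,0,0.5,0],
])

```text
time: 24.45
tool_pos: [0.6646, -0.1345, 0.0919]
ee_rot: [-0.0, 0.719, 0.695, -0.0]
force: [-0.3, 0.5, -2.0]
gripper_width: 0.0384
finger_force: 60.4
```

```bash
python3 -c "
from h import *
go(.666,-.135,.0285)
"
```

```text
units [-0.007  0.024  1.057] turn -0.0 | t 24.45 pos [ 0.6646 -0.1345  0.0919] ang 88.0 w 0.0384 F [-0.3  0.5 -2. ] ff 60.4
```

Emit:
move_arm([
  [30,0,0.02,0.4,0],
  [30,0,0,0.4,0],
  [30,0,0,0.2,0],
  [30,0,0,0.05,0],
  [45,0,0,0,0],
])

```text
time: 25.08
tool_pos: [0.6669, -0.1347, 0.0309]
ee_rot: [0.0, 0.719, 0.695, 0.0]
force: [-0.2, -0.7, -0.3]
gripper_width: 0.0448
finger_force: 0.0
```

Emit:
move_arm([
  [70,0,0,0,0],
  [85,0,0,0,0],
  [85,0,0,-0.4,0],
  [85,0,0,-0.8,0],
  [85,0,0,-0.8,0],
])

```text
time: 25.7
tool_pos: [0.6665, -0.1343, 0.1518]
ee_rot: [0.0, 0.719, 0.695, -0.0]
force: [0.6, 0.0, -0.4]
gripper_width: 0.085
finger_force: 0.0
```

Emit:
move_arm([
  [85,0.4,0,-0.6,0],
  [85,0.8,-0.1,-0.2,0],
  [85,0.9,-0.2,0,0],
  [85,0.9,-0.2,0,0],
  [85,0.9,-0.2,0,0],
])

```text
time: 26.32
tool_pos: [0.6321, 0.1028, 0.1989]
ee_rot: [0.0, 0.719, 0.695, 0.001]
force: [0.9, 0.1, 0.1]
gripper_width: 0.0851
finger_force: 0.0
```

Emit:
move_arm([
  [85,0.9,-0.2,0,0],
  [85,0.9,-0.2,0,0],
  [85,0.9,-0.2,0,0],
  [85,0.8,-0.05,0,0],
  [85,0,0,0,0.59],
])

```text
time: 26.95
tool_pos: [0.5989, 0.3184, 0.1979]
ee_rot: [-0.001, 0.752, 0.66, 0.0]
force: [0.5, -1.2, -0.5]
gripper_width: 0.0848
finger_force: 0.0
```

```bash
python3 -c "
from h import *
go(.600,.314,.10,82.2)
s=shot('side','pics/s9.png');d=shot('top','pics/t9.png')
im=cv2.cvtColor(d['pixels'],cv2.COLOR_RGB2HSV)
m=cv2.inRange(im,(5,110,30),(20,255,255));c=px(d,(.666,-.135,.05));x,y=c.astype(int);print(c)
ys,xs=np.nonzero(m[y-25:y+25,x-25:x+25]);print(len(xs))
if len(xs):
  u,v=xs.mean()+x-25,ys.mean()+y-25;print(u,v,w(d,u,v,.06),xs.min()+x-25,xs.max()+x-25,ys.min()+y-25,ys.max()+y-25)
"
```

```text
units [-0.073  0.03   1.631] turn 0.04 | t 26.95 pos [0.5989 0.3184 0.1979] ang 82.6 w 0.0848 F [ 0.5 -1.2 -0.5] ff 0.0
[288.03521913 158.44426181]
80
287.75 160.0 [ 0.65924991 -0.13333204  0.06      ] 282 295 153 164
```

```bash
python3 - <<'E'
from h import *
d=dict(np.load("pics/top0.png.npz"))
g=cv2.cvtColor(d['pixels'],cv2.COLOR_RGB2GRAY)[160:205,100:155]; g=cv2.resize(g,None,fx=4,fy=4,interpolation=2)
t,m=cv2.threshold(cv2.GaussianBlur(g,(5,5),0),0,255,8+1)  # dark = box
cs,_=cv2.findContours(m,0,1)
cs=sorted([c for c in cs if 1000<cv2.contourArea(c)],key=cv2.contourArea)
mi=255-m; cl,h=cv2.findContours(mi,2,1)
for c in cl:
    r=cv2.minAreaRect(c); 
    if 500<cv2.contourArea(c)<20000:
        P=[w(d,100+(p[0]+.5)/4-.5,160+(p[1]+.5)/4-.5,.032)[:2] for p in cv2.boxPoints(r)]
        e=[P[1]-P[0],P[2]-P[1]]; print(np.mean(P,0),[ (np.linalg.norm(x),np.degrees(np.arctan2(x[1],x[0]))) for x in e])
E
```

```text
[0.60091021 0.3149452 ] [(np.float64(0.035944512566561504), np.float64(-6.0142789925845115)), (np.float64(0.0635586211241969), np.float64(-98.6906418659114))]
[0.59527508 0.31099234] [(np.float64(0.06745123910851637), np.float64(-6.319422043001275)), (np.float64(0.10118731897914231), np.float64(-99.10009129109017))]
```

Emit:
move_arm([
  [85,-0.06,0.03,0.4,0.04],
  [85,0,0,0.8,0],
  [85,0,0,0.8,0],
  [85,0,0,0.7,0],
  [85,0,0,0.3,0],
])

```text
time: 27.68
tool_pos: [0.6008, 0.307, 0.0165]
ee_rot: [-0.0, 0.756, 0.655, -0.001]
force: [0.2, -0.1, 0.8]
gripper_width: 0.0853
finger_force: 0.0
```

Emit:
move_arm([
  [85,0,0,0.13,0],
  [48,0,0,0,0],
  [48,0,0,0,0],
  [48,0,0,0,0],
  [48,0,0,0,0],
])

```text
time: 28.3
tool_pos: [0.6028, 0.3087, 0.0124]
ee_rot: [0.0, 0.756, 0.655, 0.001]
force: [-0.6, -1.1, 6.5]
gripper_width: 0.0544
finger_force: 64.9
```

Emit:
move_arm([
  [48,0,0,0,0],
  [48,0,0,-0.2,0],
  [48,0,0,-0.5,0],
  [48,0,0,-0.5,0],
  [48,0,0,-0.2,-0.6],
])

```text
time: 28.92
tool_pos: [0.6028, 0.3086, 0.0974]
ee_rot: [0.001, 0.72, 0.694, 0.001]
force: [-0.0, -0.4, -1.9]
gripper_width: 0.0544
finger_force: 64.0
```

```bash
python3 -c "
from h import *
t=RK+.113*E_;print(t)
go(*t,.1)
"
```

```text
[0.67793469 0.12315874]
units [-3.042  1.364 -0.042] turn -0.01 | t 28.93 pos [0.6028 0.3086 0.0974] ang 87.9 w 0.0544 F [-0.  -0.4 -1.9] ff 64.0
```

Emit:
move_arm([
  [48,-0.4,0.2,0,0],
  [48,-0.7,0.3,0,0],
  [48,-0.8,0.35,0,0],
  [48,-0.7,0.3,0,0],
  [48,-0.4,0.15,0,0],
])

```text
time: 29.55
tool_pos: [0.6738, 0.1218, 0.0959]
ee_rot: [0.001, 0.722, 0.692, 0.0]
force: [-0.5, 0.4, -2.2]
gripper_width: 0.0547
finger_force: 64.0
```

Emit:
move_arm([
  [48,-0.14,0.05,0,0],
  [48,0,0,0.3,0],
  [48,0,0,0.4,0],
  [48,0,0,0,0],
  [48,0,0,0,0],
])

```text
time: 30.18
tool_pos: [0.6753, 0.1182, 0.0526]
ee_rot: [-0.0, 0.72, 0.694, -0.0]
force: [-0.0, 0.5, -1.0]
gripper_width: 0.0549
finger_force: 63.9
```

```bash
python3 -c "
from h import *
go(.677,.1172,.013)
"
```

```text
units [-0.015  0.029  0.659] turn -0.02 | t 30.18 pos [0.6753 0.1182 0.0526] ang 87.9 w 0.0549 F [-0.   0.5 -1. ] ff 63.9
```

Emit:
move_arm([
  [48,-0.01,0.03,0.3,0],
  [48,0,0,0.25,0],
  [48,0,0,0.11,0],
  [48,0,0,0,0],
  [60,0,0,0,0],
])

```text
time: 30.8
tool_pos: [0.6773, 0.1163, 0.0128]
ee_rot: [0.0, 0.721, 0.693, 0.0]
force: [0.2, 0.7, -0.4]
gripper_width: 0.0602
finger_force: 0.0
```

Emit:
move_arm([
  [80,0,0,0,0],
  [80,0,0,-0.3,0],
  [80,0,0,-0.7,0],
  [80,0,0,-0.7,0],
  [80,0,0,-0.3,0],
])

```text
time: 31.42
tool_pos: [0.6787, 0.1159, 0.1368]
ee_rot: [0.001, 0.721, 0.693, 0.002]
force: [-0.5, -0.2, -0.8]
gripper_width: 0.0802
finger_force: 0.0
```

Emit:
move_arm([
  [60,0.5,-0.5,0,0],
  [40,0.7,-0.7,0,0],
  [40,0.8,-0.8,0,0],
  [40,0.8,-0.8,0,0],
  [40,0.6,-0.7,0,0],
])

```text
time: 32.05
tool_pos: [0.4805, 0.3223, 0.1329]
ee_rot: [-0.0, 0.72, 0.694, -0.0]
force: [0.7, 0.4, 0.7]
gripper_width: 0.0399
finger_force: 0.0
```

Emit:
move_arm([
  [40,0.05,-0.1,0,0],
  [40,0,0,0,0.8],
  [40,0,0,0,0.76],
  [40,0,0,0,0],
  [40,0,0,0,0],
])

```text
time: 32.67
tool_pos: [0.4769, 0.3231, 0.133]
ee_rot: [0.0, 0.807, 0.59, 0.0]
force: [0.1, 0.6, 0.0]
gripper_width: 0.0402
finger_force: 0.0
```

```bash
python3 - <<'E'
from h import *
go(.469,.331,.003,72.4)
# forceps refine from the initial side picture: dark pixels on the bench
s=dict(np.load("pics/side0.png.npz")); g=cv2.cvtColor(s['pixels'],cv2.COLOR_RGB2GRAY)[286:340,282:322].astype(float)
m=(cv2.medianBlur(g.astype(np.uint8),1)<np.median(g)-25); n,l,st,c=cv2.connectedComponentsWithStats(m.astype(np.uint8)); print(st[1:])
k=1+np.argmax(st[1:,4]); ys,xs=np.nonzero(l==k); P=np.array([w(s,282+x,286+y,.005)[:2] for x,y in zip(xs,ys)])
r=cv2.minAreaRect(P.astype(np.float32)*1000);print(r)
d=shot('top','pics/t10.png')
# box label in its new place
c=px(d,(.677,.123,.032));x,y=c.astype(int);g=cv2.resize(cv2.cvtColor(d['pixels'],7)[y-20:y+20,x-26:x+26],None,fx=4,fy=4,interpolation=2)
_,m=cv2.threshold(cv2.GaussianBlur(g,(5,5),0),0,255,8);cl,_=cv2.findContours(m,1,1)
for q in cl:
    if 500<cv2.contourArea(q)<20000:
        Q=[w(d,x-26+(p[0]+.5)/4-.5,y-20+(p[1]+.5)/4-.5,.032)[:2] for p in cv2.boxPoints(cv2.minAreaRect(q))]
        print("label",np.mean(Q,0),[(np.linalg.norm(e).round(3),np.degrees(np.arctan2(e[1],e[0])).round(1)) for e in(Q[1]-Q[0],Q[2]-Q[1])])
E
```

```text
units [ 0.086 -0.167  2.167] turn -0.01 | t 32.67 pos [0.4769 0.3231 0.133 ] ang 72.3 w 0.0402 F [0.1 0.6 0. ] ff 0.0
[[  5   5  29  47 338]]
((466.1800537109375, 334.6034851074219), (126.85328674316406, 17.843955993652344), 71.32367706298828)
label [0.67919662 0.12174436] [(np.float64(0.037), np.float64(-1.0)), (np.float64(0.064), np.float64(-92.1))]
label [0.72983708 0.12791337] [(np.float64(0.146), np.float64(-88.9)), (np.float64(0.015), np.float64(-178.7))]
```

Emit:
move_arm([
  [40,0.11,-0.17,0.3,0],
  [40,0,0,0.7,0],
  [40,0,0,0.7,0],
  [40,0,0,0.3,0],
  [40,0,0,0.14,0],
])

```text
time: 33.35
tool_pos: [0.4685, 0.3329, 0.0036]
ee_rot: [0.0, 0.808, 0.589, -0.001]
force: [0.1, -1.4, 0.2]
gripper_width: 0.0399
finger_force: 0.0
```

Emit:
move_arm([
  [40,0,0,0,0],
  [5,0,0,0,0],
  [5,0,0,0,0],
  [5,0,0,0,0],
  [5,0,0,0,0],
])

```text
time: 33.98
tool_pos: [0.4696, 0.3334, 0.0058]
ee_rot: [-0.0, 0.808, 0.589, 0.001]
force: [-2.6, -0.0, 6.0]
gripper_width: 0.0097
finger_force: 58.6
```

```bash
python3 -c "
from h import *
go(.469,.333,.003,72.3)"
```

```text
units [-0.01  -0.007  0.046] turn -0.01 | t 33.98 pos [0.4696 0.3334 0.0058] ang 72.2 w 0.0097 F [-2.6 -0.   6. ] ff 58.6
```

Emit:
move_arm([
  [5,0,0,-0.2,0],
  [5,0,0,-0.5,0],
  [5,0,0,-0.4,0],
  [5,0,0,0,-0.8],
  [5,0,0,0,-0.78],
])

```text
time: 34.6
tool_pos: [0.4693, 0.3333, 0.0719]
ee_rot: [0.0, 0.718, 0.696, 0.001]
force: [-0.4, -0.2, 0.1]
gripper_width: 0.0099
finger_force: 58.6
```

```bash
python3 -c "
from h import *
go(.473,.1305,.0065)"
```

```text
units [-3.377  0.162  1.087] turn 0.02 | t 34.6 pos [0.4693 0.3333 0.0719] ang 88.3 w 0.0099 F [-0.4 -0.2  0.1] ff 58.6
```

Emit:
move_arm([
  [5,-0.4,0,0,0],
  [5,-0.7,0.04,0,0],
  [5,-0.8,0.04,0,0],
  [5,-0.8,0.04,0,0],
  [5,-0.5,0.04,0,0],
])

```text
time: 35.22
tool_pos: [0.4713, 0.137, 0.0712]
ee_rot: [0.0, 0.721, 0.693, -0.0]
force: [0.8, 0.2, -0.9]
gripper_width: 0.01
finger_force: 58.6
```

Emit:
move_arm([
  [5,-0.17,0,0,0.02],
  [5,0,0,0.4,0],
  [5,0,0,0.3,0],
  [5,0,0,0,0],
  [5,0,0,0,0],
])

```text
time: 35.85
tool_pos: [0.4716, 0.1307, 0.0288]
ee_rot: [0.0, 0.721, 0.693, -0.0]
force: [1.3, -0.5, 0.2]
gripper_width: 0.0098
finger_force: 58.6
```

```bash
python3 -c "
from h import *
go(.473,.1305,.006)"
```

```text
units [-0.003  0.023  0.379] turn -0.02 | t 35.85 pos [0.4716 0.1307 0.0288] ang 87.8 w 0.0098 F [ 1.3 -0.5  0.2] ff 58.6
```

Lower, release, back away to the left and low-front for a clear view.

Emit:
move_arm([
  [5,0,0.02,0.25,0],
  [5,0,0,0.13,0],
  [5,0,0,0,0],
  [25,0,0,0,0],
  [40,0,0,0,0],
])

```text
time: 36.48
tool_pos: [0.4726, 0.1304, 0.0055]
ee_rot: [-0.0, 0.721, 0.693, -0.0]
force: [0.0, -0.4, -0.3]
gripper_width: 0.0395
finger_force: 0.0
```

Emit:
move_arm([
  [40,0,0,-0.3,0],
  [40,0,0,-0.7,0],
  [40,0,0,-0.9,0],
  [40,0.4,0,-0.9,0],
  [40,0.8,-0.3,-0.3,0],
])

```text
time: 37.1
tool_pos: [0.4599, 0.2025, 0.1949]
ee_rot: [0.001, 0.722, 0.692, 0.003]
force: [0.0, 0.7, -0.8]
gripper_width: 0.0398
finger_force: 0.0
```

Emit:
move_arm([
  [40,0.9,-0.5,0,0],
  [40,0.9,-0.6,0,0],
  [40,0.9,-0.6,0,0],
  [40,0.9,-0.6,0,0],
  [40,0.9,-0.6,0,0],
])

```text
time: 37.72
tool_pos: [0.2975, 0.4731, 0.1916]
ee_rot: [-0.0, 0.72, 0.693, 0.0]
force: [0.3, 0.9, 0.8]
gripper_width: 0.0405
finger_force: 0.0
```

```bash
python3 -c "
from h import *
go(.473,.13,.2)
s=shot('side','pics/sF.png');d=shot('top','pics/tF.png')
crop('pics/sF.png','pics/a.png',165,80,345,300,2.5)
crop('pics/tF.png','pics/b.png',165,135,315,250,2.3)
a=cv2.imread('pics/a.png');b=cv2.imread('pics/b.png')
b=cv2.copyMakeBorder(b,0,a.shape[0]-b.shape[0],0,0,0);cv2.imwrite('pics/cF.png',np.hstack([a,b]))
"
```

```text
units [-5.603  3.141 -0.141] turn -0.02 | t 37.73 pos [0.2975 0.4731 0.1916] ang 87.8 w 0.0405 F [0.3 0.9 0.8] ff 0.0
```

View pics/cF.png

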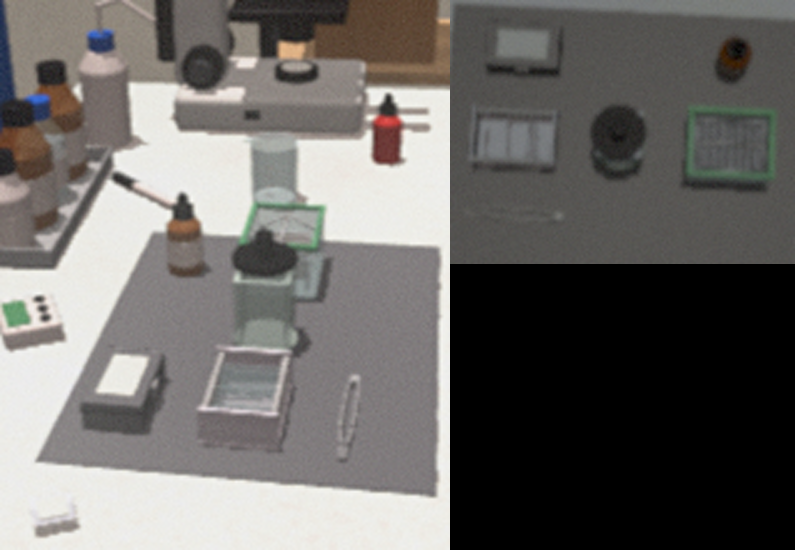

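```bash
python3 - <<'E'
from h import *
np.set_printoptions(precision=4,suppress=True)
d=dict(np.load("pics/tF.png.npz"));s=dict(np.load("pics/sF.png.npz"))
R=lambda u,v,z:w(d,165+(u+.5)/2.3-.5,135+(v+.5)/2.3-.5,z)[:2]
S=lambda u,v,z:w(s,165+(u+.5)/2.5-.5,80+(v+.5)/2.5-.5,z)[:2]
def fr(p,o): return np.array([(p-o)@E_,(p-o)@F_])
rk=np.array([.564,.1275]);di=np.array([.556,-.131])
a,b=R(16,212,.005),R(112,217,.005);print("forc top",fr((a+b)/2,rk),b-a)
a,b=S(356,377,.005),S(342,457,.005);print("forc side",fr((a+b)/2,rk),b-a)
print("bottle cap",fr(R(287,47,.088),di))
U=lambda u:165+(u+.5)/2.5-.5
V=lambda v:80+(v+.5)/2.5-.5
bb=np.r_[ring(.02,0),ring(.02,.05)]
x,f=fit(s,[.66,-.13],[(bb,'l',U(166)),(bb,'r',U(204)),(bb,'b',V(276)),(ring(.003,.094),'t',V(194))]);print("bottle side",fr(x,di),f)
print("lid",fr(R(169,132,.097),di),fr(R(169,132,.097),rk))
E
```

```text
forc top [-0.0912 -0.0024] [-0.0045 -0.1167]
forc side [-0.0928 -0.0025] [0.0069 0.121 ]
bottle cap [ 0.1103 -0.0008]
bottle side [ 0.1091 -0.0004] [-0.0322  0.0295  0.7846 -0.8948]
lid [0.0014 0.1317] [ 0.0021 -0.1269]
```

Everything is within about 3 mm of its target: forceps −91 mm, bottle +110 mm, lid and jar at mid-line. Handing in.

```bash
python3 -c "
from cell import manip
print(manip.job_done())"
```

```text
the job is handed in; nothing more can be done
None
```

The staining line is set out as asked and handed in at about 38 s. The last pictures put the forceps, bottle and lidded jar within about 3 mm of target, and an earlier one did the same for the slide box; the beaker and timer were left alone.

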